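Put the scale's check weights back in the weight rack

TASK

The shop's counter scale has been checked. Put the two steel check weights that are still out (the large one on the scale and the medium one on the counter) back into the weight rack, each upright on the floor of the pocket whose label disc is as wide as the weight. Set them down gently, do not drop them in.

Things in the scene. Friction and masses are not known exactly. Their poses are not given: they have to be found in the camera images.
- weight_large: Bare steel check weight: upright cylinder, narrow neck, round knob on top. Body 40 mm in diameter and 60 mm high, knob 24 mm in diameter, 80 mm high in all, about 0.6 kg. Stands on the flat dark steel platform of the scale (240 x 220 mm, top 70 mm above the counter) beside a small plain tin, 45 mm high. Origin: centre of its underside; z up along its axis.
- weight_medium: Bare steel check weight: upright cylinder, narrow neck, round knob on top. Body 28 mm in diameter and 44 mm high, knob 18 mm in diameter, 60 mm high in all, about 0.2 kg. Stands on the counter (z = 0) between the scale and the rack; tins and jars stand about. A third, small weight (18 mm) is already home in the rack. Origin: centre of its underside; z up along its axis.
- slot_large: Pocket of the large weight, 60 mm square, 15 mm deep, in a pale wooden block. Three such blocks, in any order, form a row on a dark board, pockets 90 mm apart. Label: white card with a black 40 mm disc on the block's top, its centre 58 mm from the pocket's, on the robot's side. Empty at first. Origin: centre of the pocket's floor, 12 mm above the counter. z up, y along the row, label towards -x.
- slot_medium: Pocket of the medium weight, 48 mm square, 15 mm deep, in a pale wooden block. Three such blocks, in any order, form a row on a dark board, pockets 90 mm apart. Label: white card with a black 28 mm disc on the block's top, its centre 58 mm from the pocket's, on the robot's side. Empty at first. Origin: centre of the pocket's floor, 12 mm above the counter. z up, y along the row, label towards -x.
Not all that is in view belongs to the job. What is shaped like the weight_medium but green is not meant. Leave any red or yellow look-alike of the weight_large alone.

How it is judged:
By the outcome, as a careful person would: the job done as asked, in the order asked, and still so for the second after the job is handed in, with the robot touching nothing.
It also fails if it takes over 64 s, if anything falls off the work surface, if the arm or the gripper's body presses on something with over 40 N, if the wrist force passes 120 N, or if a joint passes its speed limit or range.

ROBOT

A 6-joint arm with a two-finger parallel gripper is mounted at the origin on the work surface. World frame = base frame: x ahead of the robot, y to its left, z up, the work surface at z = 0. Lengths are in mm, angles in rad, forces in N, time in s.
With the tool pointing down it reaches from about 275 to 750 mm from the base axis. Payload 10.2 kg.
Tool frame: the origin (TCP) lies midway between the tips of the shut fingers; the grasp point (between the pads) lies 19 mm behind it (ctrl.tcp_to_grasp is the z of the grasp point in the tool frame, in mm); z points along the fingers, y is the direction in which the jaws open and shut (so a half turn about z gives the same grasp; the last joint's range is limited). The gripper opens to 85 mm and grips with 20 to 120 N. Pads are 22 mm wide; open, the fingers measure 114 mm over their backs; the gripper's body (76 mm by 85 mm) begins 54 mm behind the grasp point. The pads swing forward as they close: fully open they stand 13 mm farther back than shut.
Start: joints at [-1.44, 0.313, 1.498, -0, 1.331, -0.223], TCP at [181.882, -492.494, 231.294] pointing down, gripper open.
Joint ranges: [-2.94, 2.94], [-0.97, 2.17], [0.19, 2.56], [-1.23, 4.37], [0.02, 3.11], [-2.88, 2.88]. Speed limits (rad/s): [2.39, 2.39, 3.01, 3.14, 3.14, 3.14].

INTERFACE

Orientations are given as a unit quaternion [w, x, y, z].
In Python, from rig import sensors, capture, order, ctrl gives the robot as it stands. The module is installed in compiled form; this text tells all that it offers.
- The arm moves only by the tool play_rows, never from a script. Its argument "deltas" is a list of rows, each a list of 7 numbers: the shift along the world's x, y, z in units of 40 mm (1.0 is 40 mm), then the turn, a rotation vector about the world's x, y, z in units of 6 degrees (1.0 is 6 degrees), then the opening, from -1 (shut) to 1 (fully open). A call has 1 to 8 rows; each row shifts and turns the commanded pose from where the row before left it; what a row does not reach is not made up. A row lasts 1/12 s, in which the tool goes at most 41.7 mm and 7.16 degrees, less where a joint would pass 70% of its speed; a pose out of reach is approached as far as the arm can. A call is refused whole if a number of a shift passes 1 or a number of a turn 1, either way. A call with a gripper value outside its range is refused whole. The fingers move at their own pace and stop on an object; "squeeze" is the grip in N (left out, the last holds). Time passes only in rows, so rows that do not move let the fingers close. It gives the time, the measured TCP pose, the force and the opening at its end, in the units of the state.
- sensors.sense(): the state, without advancing time (a new reading comes with each control period).
- capture(name): name is "scene" or "top" or "wrist"; returns a dict with "pixels" (400x640x3 uint8, red, green, blue), "z_map" (400x640 float32, mm along the optical axis (not along the pixel's ray), 0 where there is no reading), "fx", "fy", "cx", "cy" (pixels), "eye" and "rotation" of the camera in the world; the wrist camera has in their place "tool_from_camera" (4x4, takes a point from camera to tool coordinates, whose origin is the TCP and whose axes are the flange's). Camera axes: x right, y down, z forward; pixel columns grow to the right and rows downward; lengths in mm; the calibration is good to about 2 mm. A picture is of the moment at which its call begins: read the wrist's pose just before it.
- order.finish_job(): hands the job in, once; it reports no verdict.
The state is a dict: "time_s": time; "joints": joint angles; "dq": joint speeds; "tau": joint torques, N m; "eef_pos": TCP position; "ee_rot": TCP orientation; "force": force on the tool from outside, world axes, zero at the start; "wrist_torque": the same for the moment, N m; "grip_width": opening from 0.0 (shut) to 1.0 (fully open).
Only numpy, scipy, OpenCV 4.12 (cv2) and the standard library are available. Lean on these libraries where they do the work, as an engineer would, in place of code of your own. Each camera call takes 0.05 s, during which the arm holds its last target. There are 200 camera calls.

## Working session

There is one attempt and no reset: what is moved stays moved. The work goes in short steps, Python scripts to look and compute and a tool call to move; the robot and the scene stay as the last step left them, time stands still between calls to the robot, and variables do not carry over. Pictures are saved under pics/ and viewed, about 8 in all and at most 12, crops included, and the job is handed in when it is done.

Besides the shell and the picture viewer there is one more tool, called as name(argument=value, ...), one argument or row to a line, values as JSON. play_rows: Moves the arm, as the interface text tells. Its arguments: {"type":"object","properties":{"deltas":{"type":"array","items":{"type":"array","items":{"type":"number"}}},"squeeze":{"type":"number"}},"required":["deltas"]}

```bash
mkdir -p pics
cat > h.py <<'E'
import numpy as np, cv2
from rig import sensors, capture, order, ctrl
def save(n,im): cv2.imwrite('pics/'+n+'.png',cv2.cvtColor(im,cv2.COLOR_RGB2BGR))
def world(c,u,v,z=None):
    R=np.array(c['rotation']);e=np.array(c['eye']).ravel()
    d=R@np.array([(u-c['cx'])/c['fx'],(v-c['cy'])/c['fy'],1.])
    return e+d*((z-e[2])/d[2] if z is not None else c['z_map'][int(round(v)),int(round(u))])
E
python3 - <<'E'
from h import *
import pickle
for n in('scene','top'):
    c=capture(n);save(n,c['pixels']);pickle.dump(c,open(n+'.pkl','wb'));print(n,c['eye'],c['rotation'],c['fx'],c['cx'],c['cy'])
print(sensors.sense(),ctrl.tcp_to_grasp)
E
```

```text
scene [958.05487998 428.17660321 964.82351727] [-0.10586405  0.3840063   0.88343465 -0.24672899] 438.9353418614891 326.7280382295928 193.08744073287158
top [ 368.32263671   85.22582972 1161.22501682] [ 0.05583564 -0.70262259  0.70644621 -0.06432434] 502.3021806270253 311.87889919023394 198.25614538625157
{'time_s': 0.1, 'joints': array([-1.44041414e+00,  3.13379631e-01,  1.49837144e+00,  1.63788976e-05,
        1.33101232e+00, -2.23422342e-01]), 'dq': array([-0.00063292, -0.00220719, -0.00104563, -0.00169224, -0.00016275,
        0.00142851]), 'tau': array([ 2.12225968e-03, -4.12898934e+01, -2.60142231e+01, -3.06762486e-04,
        2.98035593e-03,  1.41237720e-05]), 'eef_pos': array([ 181.84630883, -492.24875364,  230.79579425]), 'ee_rot': array([-5.84369033e-04,  9.84393732e-01,  1.75979084e-01,  3.51671368e-05]), 'force': array([-0.7394162 ,  0.8787323 ,  0.01805053]), 'wrist_torque': array([ 0.06261673, -0.01298965, -0.01364662]), 'grip_width': 0.9983568764604723} -18.700000000000003
```

View pics/scene.png

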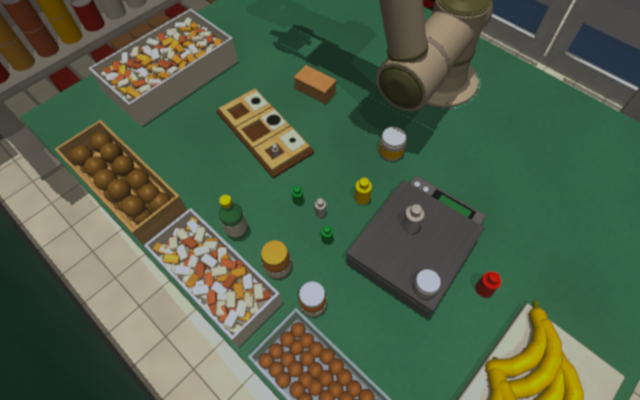

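View pics/top.png

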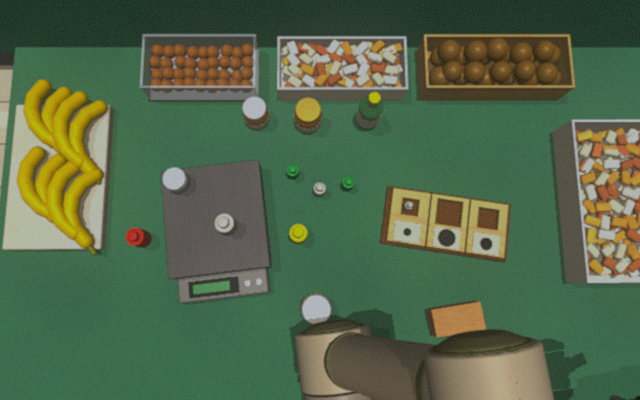

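The top view shows:
- The bare steel large weight is on the scale at (224,223). Its red look-alike is at (138,237) and its yellow one at (298,233).
- The bare steel medium weight is at (320,188). Its green look-alikes are at (293,171) and (349,183).
- The rack's middle label, at (447,238), is the widest. The medium label is on the right at (486,244), and the left pocket holds the small weight.

I'll measure these next and confirm them in a crop.

```bash
cat > h.py <<'E'
import numpy as np, cv2
from scipy.spatial.transform import Rotation as Ro
from rig import sensors, capture, order, ctrl
def save(n,im): cv2.imwrite('pics/'+n+'.png',cv2.cvtColor(im,cv2.COLOR_RGB2BGR))
def rot(q): return Ro.from_quat(np.array(q)[[1,2,3,0]]).as_matrix()
def world(c,u,v,z=None):
    R=rot(c['rotation']);e=np.array(c['eye']).ravel()
    d=R@np.array([(u-c['cx'])/c['fx'],(v-c['cy'])/c['fy'],1.])
    return (e+d*((z-e[2])/d[2] if z is not None else c['z_map'][int(round(v)),int(round(u))])).round(1)
def blobs(m,amin=8):
    n,l,s,ce=cv2.connectedComponentsWithStats(m.astype(np.uint8))
    return [(s[i],ce[i]) for i in range(1,n) if s[i][4]>=amin]
E
python3 - <<'E'
from h import *
import pickle
t=pickle.load(open('top.pkl','rb'));s=pickle.load(open('scene.pkl','rb'))
for nm,c,pts in(('top',t,dict(L=(224,223),M=(320,188),tin=(175,180),yel=(298,232),g1=(293,170),g2=(349,183),jar=(316,307),brick=(458,318),dS=(407,232),dL=(447,238),dM=(486,244),pL=(449,213),pM=(488,218),counter=(340,130),plat=(240,200))),('scene',s,dict(L=(415,212),M=(320,205),yel=(363,187),dL=(274,120),dM=(255,100),pL=(256,129),pM=(238,110)))):
    for k,(u,v) in pts.items(): print(nm,k,world(c,u,v))
# blobs: dark discs in rack
g=cv2.cvtColor(t['pixels'],cv2.COLOR_RGB2HSV)
print('discs')
V=g[...,2]; roi=np.zeros_like(V);roi[222:258,388:508]=1
for a,ce in blobs((V<60)&(roi>0)): print(a,world(t,*ce,z=27))
print('white knobs')
hi=(g[...,1]<60)&(V>110)
for a,ce in blobs(hi): 
    if a[4]<600 and 150<ce[0]<520: print(a,ce.round(1),world(t,*ce))
a=cv2.resize(t['pixels'][150:270,190:350],None,fx=4,fy=4,interpolation=cv2.INTER_CUBIC)
b=cv2.resize(t['pixels'][180:265,375:515],None,fx=4,fy=4,interpolation=cv2.INTER_CUBIC)
im=np.zeros((600,640,3),np.uint8);im[:300,:640]=cv2.resize(a,None,fx=.625,fy=.625)[:300].shape[1]and cv2.copyMakeBorder(cv2.resize(a,(400,300)),0,0,0,240,0);im[300:600,:494]=cv2.resize(b,(494,300));save('crop',im)
E
```

```text
top L [492.1 250.6 149.4]
top M [580.5  53.1  60.9]
top tin [588.7 362.2 114.3]
top yel [480.1 102.   81.9]
top g1 [621.4 113.3  62.7]
top g2 [591.5 -11.9  61.2]
top jar [321.2  64.2  70. ]
top brick [ 294.8 -243.8   48.3]
top dS [ 484.5 -144.5   27.1]
top dL [ 469.9 -233.4   32.3]
top dM [ 455.7 -320.3   34. ]
top pL [ 529.4 -246.2   14. ]
top pM [ 517.8 -337.5   10. ]
top counter [733.7   2.    0.9]
top plat [552.7 229.7  69.4]
scene L [506.7 258.9 150.3]
scene M [592.5  61.7  54. ]
scene yel [493.6 110.2  72. ]
scene dL [ 471.3 -230.3   25.8]
scene dM [ 457.3 -324.4   26. ]
scene pL [ 519.4 -255.     9.2]
scene pM [ 507.5 -345.     9.1]
discs
[405 230   5   4  11] [ 485.7 -144.6   27. ]
[440 230  14  15  77] [ 472.1 -235.3   27. ]
[482 239   9  10  58] [ 457.9 -322.8   27. ]
white knobs
[300  43  31  24 339] [313.4  56.5] [ 368.3   85.2 1161.2]
[218  54   4   5  13] [219.5  55.8] [920.5 294.    8.3]
[171  57   6  12  33] [173.6  62.4] [886.1 394.8  45.6]
[196  58   4   4   9] [197.7  59.3] [913.  347.8   4.6]
[217  67   5   4  12] [219.2  68.4] [888.8 294.4   5.9]
[228  68   5   6  20] [230.   70.2] [884.6 268.1   5.3]
[162 167  24  23 441] [173.5 178.1] [592.4 364.9 116.7]
[313 182  13  12 127] [319.2 187.5] [581.5  54.9  61.7]
[405 201   8   8  49] [408.6 204.8] [ 542.2 -144.1   57.8]
[214 213  20  20 311] [223.6 222.3] [493.5 251.5 148.8]
[393 220  29  24 489] [406.7 231.7] [ 485.2 -143.9   27.2]
[433 226  28  24 310] [446.  237.8] [ 470.7 -232.6   27.1]
[472 232  28  24 418] [485.5 243.6] [ 456.7 -319.3   34.1]
[332 332   6   8  19] [334.2 335.4] [281.8  37.1 270.1]
[324 394  44   6 129] [346.7 397.2] [180.2  17.2 268.1]
```

View pics/crop.png

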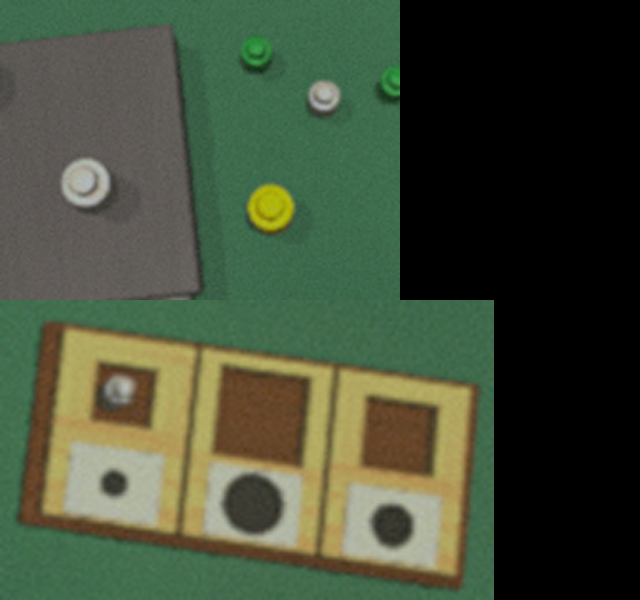

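The crop confirms both targets as bare steel cylinders with knobs, the large on the platform and the medium between the two green ones. The middle pocket is the large one, and the right pocket, which has the medium disc, is for the medium weight. I'll move over the rack first for a wrist view, turning the jaws towards −10°.

play_rows(
  deltas=[
    [0.6,0.4,0.5,0,0,1,1],
    [0.6,0.4,0.5,0,0,1,1],
    [0.6,0.4,0.5,0,0,1,1],
    [0.6,0.4,0.5,0,0,1,1],
    [0.6,0.4,0.4,0,0,1,1],
    [0.6,0.4,0.4,0,0,1,1],
    [0.6,0.4,0.2,0,0,1,1],
    [0.6,0.4,0,0,0,1,1],
  ],
  squeeze=30,
)

```text
time_s: 0.77
eef_pos: [375.1, -363.8, 353.1]
ee_rot: [0.001, 0.826, 0.563, -0.0]
force: [0.6, -0.1, 0.2]
grip_width: 1.0
```

play_rows(
  deltas=[
    [0.6,0.5,0,0,0,1,1],
    [0.6,0.5,0,0,0,1,1],
    [0.4,0.5,0,0,0,0,1],
    [0,0,0,0,0,0,1],
    [0,0,0,0,0,0,1],
  ],
)

```text
time_s: 1.18
eef_pos: [438.3, -303.8, 351.0]
ee_rot: [-0.0, 0.764, 0.645, -0.0]
force: [-0.4, -0.7, -0.3]
grip_width: 1.004
```

```bash
cat >> h.py <<'E'
def wrist():
    s=sensors.sense();c=capture('wrist')
    T=np.eye(4);T[:3,:3]=rot(s['ee_rot']);T[:3,3]=s['eef_pos']
    X=T@np.array(c['tool_from_camera']).reshape(4,4)
    c['eye']=X[:3,3];c['rotation']=Ro.from_matrix(X[:3,:3]).as_quat()[[3,0,1,2]]
    return s,c
E
python3 - <<'E'
from h import *
s,c=wrist();save('w1',c['pixels']);import pickle;pickle.dump(c,open('w1.pkl','wb'))
print(s['eef_pos'],s['ee_rot'],c['eye'])
E
```

```text
[ 438.29654097 -303.80545917  351.01691741] [-2.78897097e-04  7.63935107e-01  6.45293002e-01 -1.24023483e-04] [ 452.31049474 -224.81614274  493.25079723]
```

View pics/w1.png

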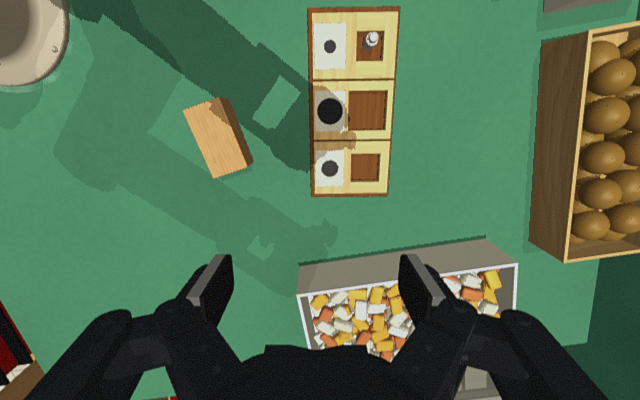

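The wrist view shows the large disc at (330,111) with its pocket at (367,110), and the medium disc at (330,168) with its pocket at (365,167). I'll get the pocket positions from these and from the top view.

Run:
```python
from h import *
import pickle
w=pickle.load(open('w1.pkl','rb'));t=pickle.load(open('top.pkl','rb'))
def comp(c,roi,f,z,n):
    h=cv2.cvtColor(c['pixels'],cv2.COLOR_RGB2HSV).astype(int);u0,v0,u1,v1=roi
    m=np.zeros(h.shape[:2],bool);m[v0:v1,u0:u1]=f(h)[v0:v1,u0:u1]
    b=max(blobs(m),key=lambda b:b[0][4]);a=b[0];l=cv2.connectedComponents(m.astype(np.uint8))
    ys,xs=np.nonzero(m);r=cv2.minAreaRect(np.stack([xs,ys],1).astype(np.float32)) 
    print(n,a,world(c,*b[1],z=z),[world(c,*p,z=z)[:2].tolist() for p in((a[0],a[1]),(a[0]+a[2]-1,a[1]+a[3]-1))])
dk=lambda h:h[...,2]<70
br=lambda h:(h[...,2]<150)&(h[...,1]>100)&(h[...,0]<20)
for n,roi in dict(dL=(314,90,344,132),dM=(316,154,344,182),dS=(320,36,342,56)).items(): comp(w,roi,dk,27,n)
for n,roi in dict(pL=(345,88,388,133),pM=(348,151,382,183)).items(): comp(w,roi,br,12,n)
for n,roi in dict(dL=(434,226,461,251),dM=(473,233,499,256)).items(): comp(t,roi,dk,27,'t'+n)
for n,roi in dict(pL=(433,197,465,226),pM=(475,205,502,230)).items(): comp(t,roi,br,12,'t'+n)
for z in [(330,30),(375,70),(318,66)]: print(world(w,*z))
```

```text
dL [318  99  24  25 494] [ 472.4 -231.2   27. ] [[457.6, -211.1], [487.5, -252.3]]
dM [322 161  16  15 145] [ 458.6 -321.    27. ] [[448.4, -306.7], [469.3, -334.0]]
dS [325  41  10  11  67] [ 486.2 -142.    27. ] [[480.7, -134.5], [491.6, -149.6]]
pL [ 347   91   40   40 1449] [ 531.9 -240.    12. ] [[504.7, -206.6], [559.7, -276.4]]
pM [351 154  29  27 747] [ 517.8 -331.2   12. ] [[498.2, -305.8], [540.1, -358.3]]
tdL [439 230  15  16 182] [ 471.9 -233.3   27. ] [[488.7, -217.6], [454.4, -247.7]]
tdM [481 239  10  10  83] [ 457.7 -322.3   27. ] [[467.7, -312.2], [447.2, -331.3]]
tpL [436 199  26  27 584] [ 530.3 -244.9   12. ] [[562.7, -218.2], [501.6, -273.1]]
tpM [477 208  22  22 370] [ 515.9 -334.5   12. ] [[541.1, -312.7], [491.9, -358.3]]
[ 489.9 -121.9   27.7]
[ 548.2 -185.    27. ]
[ 465.2 -165.4   26.6]
```

play_rows(
  deltas=[
    [0,1,0,0,0,0,1],
    [0,1,0,0,0,0,1],
    [0,1,0,0,0,0,1],
    [0,1,0,0,0,0,1],
    [0,1,0,0,0,0,1],
    [0,1,0,0,0,0,1],
    [0,1,0,0,0,0,1],
    [0,1,0,0,0,0,1],
  ],
)

```text
time_s: 1.9
eef_pos: [437.3, 16.2, 351.4]
ee_rot: [0.0, 0.765, 0.644, 0.0]
force: [0.5, -0.9, 0.0]
grip_width: 0.997
```

play_rows(
  deltas=[
    [0.4,0.8,-0.2,0,0,0,1],
    [0.4,0.8,-0.2,0,0,0,1],
    [0,0.8,-0.2,0,0,0,1],
    [0,0,0,0,0,0,1],
    [0,0,0,0,0,0,1],
  ],
)

```text
time_s: 2.32
eef_pos: [469.8, 111.5, 326.8]
ee_rot: [-0.0, 0.764, 0.645, -0.001]
force: [-1.1, -0.6, 0.2]
grip_width: 0.997
```

Run:
```python
from h import *
import pickle
s,c=wrist();save('w2',c['pixels']);pickle.dump(c,open('w2.pkl','wb'))
print(s['eef_pos'],s['ee_rot'],c['eye'])
```

```text
[469.80711884 111.47585831 326.75008192] [-2.71587319e-04  7.64249655e-01  6.44920164e-01 -6.09980200e-04] [484.00147984 190.54317095 468.92453877]
```

View pics/w2.png

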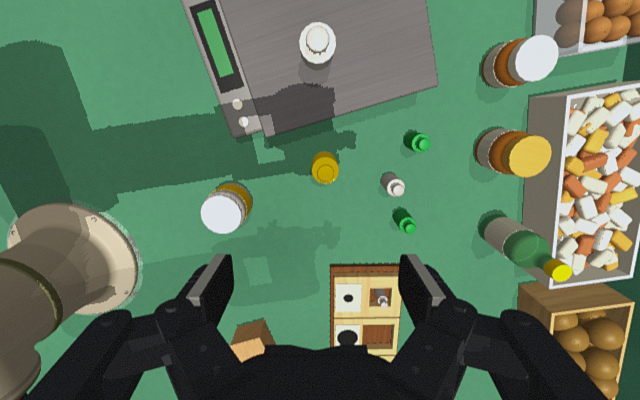

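The wrist view shows the large weight at (317,42), the medium at (396,187), the yellow at (325,168), and the greens at (420,141) and (406,222). I'll get the positions of both weights from depth slices.

Run:
```python
from h import *
import pickle
w=pickle.load(open('w2.pkl','rb'));t=pickle.load(open('top.pkl','rb'));s=pickle.load(open('scene.pkl','rb'))
def cloud(c):
    Z=c['z_map'];v,u=np.nonzero(Z>0);z=Z[v,u]
    return np.stack([(u-c['cx'])/c['fx']*z,(v-c['cy'])/c['fy']*z,z],1)@rot(c['rotation']).T+c['eye']
for n,c in(('w',w),('t',t),('s',s)):
    P=cloud(c)
    for k,ctr,(kt,bt) in(('L',(493,250),(150,130)),('M',(582,54),(60,44))):
        Q=P[np.hypot(*(P[:,:2]-ctr).T)<32]
        for nm,lo,hi in(('knob',kt-5,kt+4),('shoulder',bt-4,bt+4)):
            q=Q[(Q[:,2]>lo)&(Q[:,2]<hi)][:,:2]
            if len(q)>4:
                (x,y),r=cv2.minEnclosingCircle(q.astype(np.float32));print(n,k,nm,len(q),q.mean(0).round(1),(round(x,1),round(y,1),round(r,1)))
def bl(c,roi,z):
    u0,v0,u1,v1=roi;h=cv2.cvtColor(c['pixels'],cv2.COLOR_RGB2HSV);m=np.zeros(h.shape[:2],bool);m[v0:v1,u0:u1]=((h[...,1]<60)&(h[...,2]>120))[v0:v1,u0:u1]
    b=max(blobs(m),key=lambda b:b[0][4]);print(b[0],world(c,*b[1],z=z))
bl(w,(295,15,340,75),135);bl(w,(375,165,412,205),46);bl(t,(210,208,240,238),132);bl(t,(308,178,332,200),46)
```

```text
w L knob 484 [495.9 255.6] (495.9, 255.9, 11.8)
w L shoulder 721 [495.7 254. ] (496.1, 256.0, 19.8)
w M knob 112 [584.4  57.5] (584.9, 56.7, 9.0)
w M shoulder 136 [582.5  60.4] (584.9, 57.0, 13.8)
t L knob 101 [494.5 254.7] (495.0, 254.3, 11.7)
t L shoulder 176 [493.3 252.9] (494.7, 254.8, 19.8)
t M knob 44 [583.   55.3] (583.8, 54.6, 8.7)
t M shoulder 67 [581.6  55.2] (584.0, 55.3, 13.8)
s L knob 83 [498.7 255.5] (498.7, 253.9, 12.8)
s L shoulder 133 [503.1 257.7] (498.5, 255.7, 19.9)
s M knob 33 [587.2  55.9] (586.6, 56.2, 8.6)
s M shoulder 45 [590.2  59.1] (588.1, 57.8, 13.5)
[ 295   15   45   60 2163] [496.9 256.5 135. ]
[387 179  18  18 258] [584.8  56.8  46. ]
[214 213  20  20 296] [495.7 254.3 132. ]
[313 182  13  12 118] [584.6  54.   46. ]
```

play_rows(
  deltas=[
    [0.2,0.9,0,0,0,0,1],
    [0.2,0.9,0,0,0,0,1],
    [0.2,0.9,-0.4,0,0,0,1],
    [0.05,0.9,-0.8,0,0,0,1],
    [0,0,-0.8,0,0,0,1],
    [0,0,-0.8,0,0,0,1],
    [0,0,0,0,0,0,1],
    [0,0,0,0,0,0,1],
  ],
)

```text
time_s: 3.03
eef_pos: [496.0, 249.0, 219.9]
ee_rot: [-0.0, 0.765, 0.644, -0.001]
force: [-0.3, 0.2, 0.6]
grip_width: 1.002
```

Run:
```python
from h import *
s=sensors.sense();print(s['eef_pos'],s['dq'].round(3),s['joints'].round(2))
print('units to L', (np.array([496,255.5,92])-s['eef_pos'])/40)
```

```text
[496.04728954 249.02529819 219.94566524] [ 0.005 -0.039 -0.065  0.003  0.012  0.003] [ 0.25  0.39  1.42 -0.    1.33  0.43]
units to L [-1.18223858e-03  1.61867545e-01 -3.19864163e+00]
```

play_rows(
  deltas=[
    [0,0.16,-0.4,0,0,0,1],
    [0,0,-0.7,0,0,0,1],
    [0,0,-0.7,0,0,0,1],
    [0,0,-0.6,0,0,0,1],
    [0,0,-0.4,0,0,0,1],
    [0,0,-0.4,0,0,0,1],
    [0,0,0,0,0,0,1],
    [0,0,0,0,0,0,1],
  ],
)

```text
time_s: 3.7
eef_pos: [497.1, 256.5, 93.8]
ee_rot: [0.001, 0.765, 0.644, 0.001]
force: [0.9, -0.1, 0.8]
grip_width: 1.0
```

play_rows(
  deltas=[
    [0,0,0,0,0,0,-1],
    [0,0,0,0,0,0,-1],
    [0,0,0,0,0,0,-1],
    [0,0,0,0,0,0,-1],
    [0,0,0,0,0,0,-1],
    [0,0,0,0,0,0,-1],
    [0,0,0,0,0,0,-1],
    [0,0,0,0,0,0,-1],
  ],
  squeeze=60,
)

```text
time_s: 4.37
eef_pos: [496.2, 257.1, 92.8]
ee_rot: [0.001, 0.764, 0.645, 0.001]
force: [-0.7, -0.9, 4.8]
grip_width: 0.452
```

play_rows(
  deltas=[
    [0,0,0,0,0,0,-1],
    [0,0,0,0,0,0,-1],
    [0,0,0,0,0,0,-1],
    [0,0,0,0,0,0,-1],
  ],
)

```text
time_s: 4.7
eef_pos: [496.2, 257.1, 92.8]
ee_rot: [0.001, 0.764, 0.645, 0.001]
force: [-0.2, -0.2, 5.0]
grip_width: 0.45
```

play_rows(
  deltas=[
    [0,0,0.2,0,0,0,-1],
    [0,0,0.3,0,0,0,-1],
    [0,0,0.5,0,0,0,-1],
    [0,0,0.6,0,0,0,-1],
    [0,0,0.6,0,0,0,-1],
    [0,0,0.6,0,0,0,-1],
    [0,0,0.4,0,0,0,-1],
    [0,0,0.2,0,0,0,-1],
  ],
)

```text
time_s: 5.37
eef_pos: [495.8, 257.2, 229.9]
ee_rot: [0.0, 0.764, 0.645, 0.001]
force: [0.8, -0.6, -5.5]
grip_width: 0.447
```

play_rows(
  deltas=[
    [0,-0.4,0,0,0,0,-1],
    [0,-0.7,0,0,0,0,-1],
    [0.1,-0.8,0,0,0,0,-1],
    [0.1,-0.8,0,0,0,0,-1],
    [0.1,-0.8,0,0,0,0,-1],
    [0.1,-0.8,0,0,0,0,-1],
    [0.1,-0.8,0,0,0,0,-1],
    [0.1,-0.8,0,0,0,0,-1],
  ],
)

```text
time_s: 6.03
eef_pos: [518.9, 19.6, 226.8]
ee_rot: [-0.001, 0.765, 0.645, -0.001]
force: [0.5, 0.6, -5.8]
grip_width: 0.45
```

play_rows(
  deltas=[
    [0.1,-0.8,0,0,0,0,-1],
    [0.1,-0.8,0,0,0,0,-1],
    [0,-0.8,0,0,0,0,-1],
    [0,-0.8,0,0,0,0,-1],
    [0,-0.8,0,0,0,0,-1],
    [0,-0.8,0,0,0,0,-1],
    [0,-0.4,0,0,0,0,-1],
    [0,-0.2,0,0,0,0,-1],
  ],
)

```text
time_s: 6.7
eef_pos: [526.9, -197.1, 226.4]
ee_rot: [-0.001, 0.765, 0.644, -0.001]
force: [0.1, 1.3, -6.5]
grip_width: 0.45
```

play_rows(
  deltas=[
    [0,0,0,0,0,0,-1],
    [0,0,0,0,0,0,-1],
    [0,0,0,0,0,0,-1],
  ],
)

```text
time_s: 6.95
eef_pos: [527.6, -193.6, 227.4]
ee_rot: [-0.001, 0.764, 0.645, 0.0]
force: [0.4, 1.1, -5.8]
grip_width: 0.451
```

Run:
```python
from h import *
import pickle
s,c=wrist();save('w3',c['pixels'])
print(s['eef_pos'],s['ee_rot'].round(4),s['force'],s['grip_width'])
# knob position from depth
Z=c['z_map'];v,u=np.nonzero(Z>0);z=Z[v,u]
P=np.stack([(u-c['cx'])/c['fx']*z,(v-c['cy'])/c['fy']*z,z],1)@rot(c['rotation']).T+c['eye']
h=cv2.cvtColor(c['pixels'],cv2.COLOR_RGB2HSV)[v,u]
g=(np.hypot(*(P[:,:2]-s['eef_pos'][:2]).T)<25)&(h[:,1]<60)&(h[:,2]>90)
Q=P[g];print(len(Q))
if len(Q): print(np.percentile(Q[:,2],[1,50,99]).round(1)); k=Q[Q[:,2]>Q[:,2].max()-8];print(k.mean(0),k.min(0),k.max(0))
```

```text
[ 527.59259115 -193.60990505  227.41339303] [-5.000e-04  7.641e-01  6.451e-01  0.000e+00] [ 0.39277272  1.05254734 -5.7562958 ] 0.45059623588628656
8995
[209.7 263.9 284.9]
[ 529.53177715 -181.85429995  300.5339367 ] [ 521.50024544 -183.66925561  296.83823927] [ 545.9245524  -178.37650969  303.14600691]
```

View pics/w3.png

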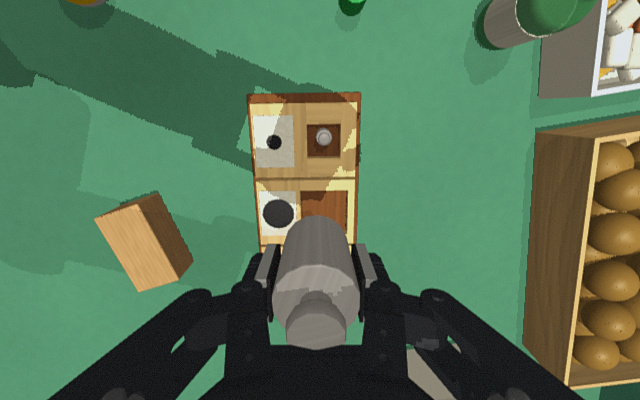

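The weight is held upright. Its knob is at (316,305), with the rack's large pocket ahead at (325,208). Next I'll check its tilt and the remaining distance.

```bash
cat >> h.py <<'E'
def held(kt,bh,r):
    s,c=wrist()
    Z=c['z_map'];v,u=np.nonzero(Z>0);z=Z[v,u]
    P=np.stack([(u-c['cx'])/c['fx']*z,(v-c['cy'])/c['fy']*z,z],1)@rot(c['rotation']).T+c['eye']
    g=np.hypot(*(P[:,:2]-s['eef_pos'][:2]).T)<28;P=P[g]
    for nm,zz in(('knobtop',kt),('shoulder',bh)):
        q=P[abs(P[:,2]-zz)<2.5][:,:2]
        if len(q)>3: print(nm,len(q),q.mean(0).round(1),cv2.minEnclosingCircle(q.astype(np.float32)))
    print(s['eef_pos'])
E
python3 - <<'E'
from h import *
s=sensors.sense()
held(284,264,20)
print('to slot',(np.array([530,-242,34.8])-s['eef_pos'])/40)
E
```

```text
knobtop 2276 [ 528.5 -189.5] ((529.7018432617188, -181.0408935546875), 24.789613723754883)
shoulder 4110 [ 529.2 -187.8] ((528.397705078125, -189.12567138671875), 26.21293830871582)
[ 527.67260143 -193.62721569  227.57248489]
to slot [ 0.05818496 -1.20931961 -4.81931212]
```

Run:
```python
from h import *
s,c=wrist()
for v in range(212,345,8): print(v,world(c,317,v),end=' ')
```

```text
212 [ 521.3 -244.2   11.2] 220 [ 532.  -175.9  214.1] 228 [ 532.1 -175.4  227.1] 236 [ 532.  -175.5  236.9] 244 [ 532.  -175.5  246. ] 252 [ 531.9 -176.   253.1] 260 [ 532.  -175.2  261.8] 268 [ 531.6 -177.4  264.6] 276 [ 530.9 -181.7  263.7] 284 [ 530.3 -185.   264.7] 292 [ 529.8 -188.2  265.6] 300 [ 530.5 -183.8  276.9] 308 [ 530.5 -183.7  281.7] 316 [ 530.3 -184.9  284.5] 324 [ 529.6 -188.9  283.9] 332 [ 528.9 -192.9  283.4] 340 [ 528.4 -195.9  284.2]
```

play_rows(
  deltas=[
    [0.05,-0.4,0,0,0,0,-1],
    [0,-0.4,0,0,0,0,-1],
    [0,-0.38,-0.3,0,0,0,-1],
    [0,0,-0.7,0,0,0,-1],
    [0,0,-0.8,0,0,0,-1],
    [0,0,-0.8,0,0,0,-1],
    [0,0,-0.4,0,0,0,-1],
    [0,0,-0.2,0,0,0,-1],
  ],
)

```text
time_s: 7.77
eef_pos: [528.0, -242.4, 95.7]
ee_rot: [-0.003, 0.765, 0.644, -0.001]
force: [0.3, -0.1, -5.7]
grip_width: 0.452
```

play_rows(
  deltas=[
    [0,0,-0.2,0,0,0,-1],
    [0,0,0,0,0,0,-1],
    [0,0,0,0,0,0,-1],
  ],
)

```text
time_s: 8.02
eef_pos: [530.0, -242.7, 92.3]
ee_rot: [0.001, 0.765, 0.645, 0.0]
force: [-0.1, 0.5, -6.2]
grip_width: 0.45
```

Run:
```python
from h import *
s,c=wrist();save('w4',c['pixels']);print(s['eef_pos'],s['force'])
for v in range(212,345,12): print(v,world(c,317,v),end=' ')
t=capture('top');save('t4',cv2.resize(t['pixels'][160:280,370:530],None,fx=4,fy=4))
```

```text
[ 529.95221704 -242.73346173   92.27088422] [-0.14512378  0.50052246 -6.21537734]
212 [ 531.3 -244.4   11.2] 224 [ 534.3 -224.5   85.8] 236 [ 534.2 -224.5  101.6] 248 [ 534.2 -224.5  114.7] 260 [ 534.1 -224.5  125.8] 272 [ 533.3 -229.1  127.7] 284 [ 532.6 -233.4  130.1] 296 [ 532.1 -236.4  134. ] 308 [ 532.6 -232.7  146.3] 320 [ 532.2 -235.1  149.7] 332 [ 531.1 -241.9  147.9] 344 [ 530.4 -246.   149.5]
```

View pics/w4.png

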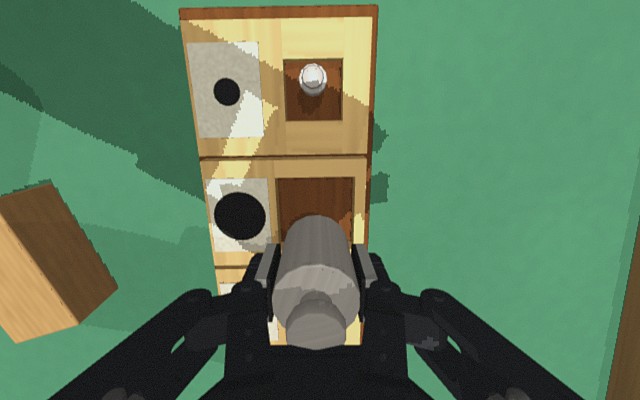

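The weight is still upright and sits over the large pocket, whose rear edge runs at rows 177–180 between columns 277 and 354. I'll check the centring from those corners.

Run:
```python
from h import *
s,c=wrist()
for p in((277,180),(354,177)): print(world(c,*p,z=27))
A,B=world(c,277,180,z=27),world(c,354,177,z=27)
m=(A+B)/2;d=(B-A)[:2]/np.linalg.norm((B-A)[:2]);print(np.linalg.norm(B-A),d,'centre',m[:2]+30*np.array([d[1],-d[0]]))
t=np.arctan2(*(world(c,226,92,z=27)-world(c,240,216,z=27))[:2]);print(t, world(c,240,216,z=27))
```

```text
[ 507.2 -208.8   27. ]
[ 564.2 -216.2   27. ]
57.478343747884786 [ 0.99167784 -0.12874414] centre [ 531.83767577 -242.25033532]
0.14456120752370946 [ 472.9 -232.1   27. ]
```

play_rows(
  deltas=[
    [0,0.05,-0.2,0,0,0,-1],
    [0,0,-0.3,0,0,0,-1],
    [0,0,-0.3,0,0,0,-1],
    [0,0,-0.3,0,0,0,-1],
    [0,0,-0.15,0,0,0,-1],
    [0,0,-0.05,0,0,0,-1],
    [0,0,0,0,0,0,-1],
    [0,0,0,0,0,0,-1],
  ],
)

```text
time_s: 8.83
eef_pos: [529.8, -240.4, 39.9]
ee_rot: [0.0, 0.765, 0.645, 0.0]
force: [-0.0, -0.2, -5.4]
grip_width: 0.453
```

play_rows(
  deltas=[
    [0,0,-0.04,0,0,0,-1],
    [0,0,0,0,0,0,-1],
    [0,0,-0.03,0,0,0,-1],
    [0,0,0,0,0,0,-1],
  ],
)

```text
time_s: 9.17
eef_pos: [529.6, -240.2, 36.9]
ee_rot: [0.0, 0.765, 0.645, 0.0]
force: [0.4, -0.2, -5.8]
grip_width: 0.451
```

play_rows(
  deltas=[
    [0,0,-0.03,0,0,0,-1],
    [0,0,0,0,0,0,-1],
    [0,0,0,0,0,0,-1],
  ],
)

```text
time_s: 9.42
eef_pos: [529.6, -240.2, 35.6]
ee_rot: [-0.0, 0.765, 0.645, -0.0]
force: [1.0, -0.3, -5.0]
grip_width: 0.451
```

play_rows(
  deltas=[
    [0,0,-0.02,0,0,0,-1],
    [0,0,0,0,0,0,-1],
    [0,0,0,0,0,0,-1],
  ],
)

```text
time_s: 9.67
eef_pos: [529.7, -240.2, 34.9]
ee_rot: [0.0, 0.765, 0.645, 0.0]
force: [0.9, 0.3, -5.0]
grip_width: 0.455
```

play_rows(
  deltas=[
    [0,0,-0.02,0,0,0,-1],
    [0,0,0,0,0,0,-1],
    [0,0,0,0,0,0,-1],
  ],
)

```text
time_s: 9.92
eef_pos: [529.7, -240.3, 34.8]
ee_rot: [0.0, 0.764, 0.645, -0.0]
force: [-4.1, 1.6, 5.2]
grip_width: 0.458
```

play_rows(
  deltas=[
    [0,0,-0.02,0,0,0,-1],
    [0,0,0,0,0,0,-1],
    [0,0,0,0,0,0,-1],
  ],
)

```text
time_s: 10.17
eef_pos: [529.7, -240.3, 34.8]
ee_rot: [0.0, 0.764, 0.645, -0.0]
force: [-6.9, 3.9, 14.1]
grip_width: 0.451
```

The weight has touched the floor at z 34.8, as predicted. I'll release it gradually.

play_rows(
  deltas=[
    [0,0,0.02,0,0,0,-0.1],
    [0,0,0,0,0,0,-0.05],
    [0,0,0,0,0,0,0],
    [0,0,0,0,0,0,0.2],
    [0,0,0,0,0,0,0.5],
    [0,0,0,0,0,0,1],
    [0,0,0,0,0,0,1],
    [0,0,0,0,0,0,1],
  ],
)

```text
time_s: 10.83
eef_pos: [529.7, -240.2, 34.0]
ee_rot: [0.0, 0.765, 0.645, 0.0]
force: [-0.4, 0.4, -0.5]
grip_width: 1.001
```

play_rows(
  deltas=[
    [0,0,0,0,0,0,1],
    [0,0,0,0,0,0,1],
    [0,0,0.2,0,0,0,1],
    [0,0,0.5,0,0,0,1],
    [0,0,0.8,0,0,0,1],
    [0,0,0.9,0,0,0,1],
    [0,0,0.9,0,0,0,1],
    [0,0,0.9,0,0,0,1],
  ],
)

```text
time_s: 11.5
eef_pos: [529.3, -239.9, 204.6]
ee_rot: [0.0, 0.765, 0.645, 0.0]
force: [0.1, -1.0, -0.4]
grip_width: 1.0
```

play_rows(
  deltas=[
    [0,0.6,0,0,0,0,1],
    [0.2,0.9,0,0,0,0,1],
    [0.2,0.9,0,0,0,0,1],
    [0.2,0.9,0,0,0,0,1],
    [0.2,0.9,0,0,0,0,1],
    [0.2,0.9,0,0,0,0,1],
    [0.2,0.9,0,0,0,0,1],
    [0.2,0.9,0,0,0,0,1],
  ],
)

```text
time_s: 12.17
eef_pos: [585.7, 37.7, 202.9]
ee_rot: [0.0, 0.765, 0.645, 0.0]
force: [0.4, -0.8, 0.2]
grip_width: 1.002
```

play_rows(
  deltas=[
    [0,0.3,0,0,0,0,1],
    [0,0,0,0,0,0,1],
    [0,0,0,0,0,0,1],
  ],
)

```text
time_s: 12.42
eef_pos: [585.5, 47.7, 202.4]
ee_rot: [0.0, 0.764, 0.645, -0.0]
force: [-0.8, -0.4, -0.1]
grip_width: 0.998
```

Run:
```python
from h import *
s=sensors.sense();print(s['eef_pos'],'to M',(np.array([585,56.5,19])-s['eef_pos'])/40)
t=capture('top');save('t5',cv2.resize(t['pixels'][150:270,270:530],(780,360)))
for c in(t,):
    Z=c['z_map'];v,u=np.nonzero(Z>0);z=Z[v,u]
    P=np.stack([(u-c['cx'])/c['fx']*z,(v-c['cy'])/c['fy']*z,z],1)@rot(c['rotation']).T+c['eye']
    for n,x,zz in(('L',(531,-242),(92,72)),('M',(585,56),(60,44))):
        Q=P[np.hypot(*(P[:,:2]-x).T)<32]
        for h in zz:
            q=Q[abs(Q[:,2]-h)<4][:,:2]
            if len(q): print(n,h,len(q),cv2.minEnclosingCircle(q.astype(np.float32)))
```

```text
[585.45135323  47.74270049 202.35799385] to M [-0.01128383  0.21893249 -4.58394985]
L 92 89 ((528.2264404296875, -241.42921447753906), 11.895979881286621)
L 72 152 ((527.7769775390625, -241.79638671875), 20.005146026611328)
```

View pics/t5.png

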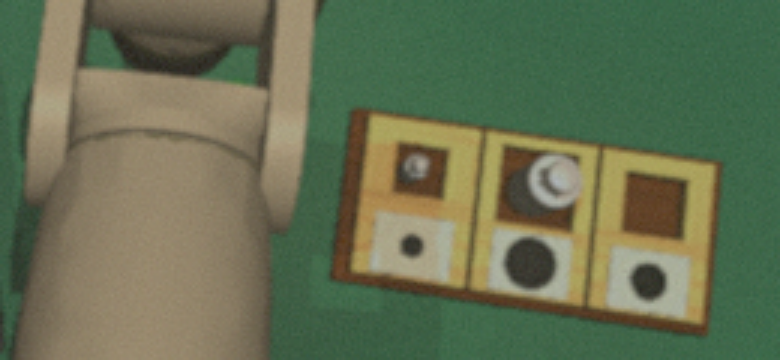

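The large weight is upright in the middle pocket at about (528,−242), and the robot is well clear of it. Next is the medium weight.

play_rows(
  deltas=[
    [0,0.21,-0.3,0,0,0,1],
    [0,0,-0.7,0,0,0,1],
    [0,0,-0.8,0,0,0,1],
    [0,0,-0.8,0,0,0,1],
    [0,0,-0.8,0,0,0,1],
    [0,0,-0.4,0,0,0,1],
    [0,0,0,0,0,0,1],
    [0,0,0,0,0,0,1],
  ],
)

```text
time_s: 13.13
eef_pos: [585.7, 54.9, 50.3]
ee_rot: [-0.0, 0.765, 0.644, -0.0]
force: [-0.2, 0.0, 0.3]
grip_width: 1.004
```

play_rows(
  deltas=[
    [0,0,-0.4,0,0,0,1],
    [0,0,-0.2,0,0,0,1],
    [0,0,-0.2,0,0,0,1],
    [0,0,0,0,0,0,1],
    [0,0,0,0,0,0,1],
  ],
)

```text
time_s: 13.55
eef_pos: [585.8, 56.1, 18.5]
ee_rot: [0.0, 0.765, 0.645, 0.0]
force: [0.4, 0.5, 0.3]
grip_width: 0.997
```

play_rows(
  deltas=[
    [0,0,0,0,0,0,-1],
    [0,0,0,0,0,0,-1],
    [0,0,0,0,0,0,-1],
    [0,0,0,0,0,0,-1],
    [0,0,0,0,0,0,-1],
    [0,0,0,0,0,0,-1],
    [0,0,0,0,0,0,-1],
    [0,0,0,0,0,0,-1],
  ],
  squeeze=40,
)

```text
time_s: 14.22
eef_pos: [585.7, 56.3, 18.4]
ee_rot: [0.0, 0.764, 0.645, 0.0]
force: [-2.3, -0.2, 6.5]
grip_width: 0.312
```

play_rows(
  deltas=[
    [0,0,0,0,0,0,-1],
    [0,0,0,0,0,0,-1],
    [0,0,0,0,0,0,-1],
    [0,0,0.1,0,0,0,-1],
    [0,0,0.3,0,0,0,-1],
    [0,0,0.4,0,0,0,-1],
    [0,0,0.2,0,0,0,-1],
    [0,0,0,0,0,0,-1],
  ],
)

```text
time_s: 14.88
eef_pos: [586.7, 56.1, 60.2]
ee_rot: [0.001, 0.765, 0.645, 0.001]
force: [-0.5, -0.8, -2.4]
grip_width: 0.314
```

Run:
```python
from h import *
s,c=wrist();save('w6',c['pixels']);print(s['eef_pos'],s['force'],s['grip_width'])
for v in range(212,345,8): print(v,world(c,317,v),end=' ')
```

```text
[586.69798339  56.12383767  60.24991522] [-0.49994769 -0.83984321 -2.39975927] 0.3140008571005671
212 [589.3  61.6  -1. ] 220 [588.2  54.8  -1.9] 228 [590.2  68.8  46.4] 236 [590.2  69.1  58.1] 244 [590.   68.7  67.2] 252 [589.9  68.6  75.7] 260 [590.   69.3  84.9] 268 [589.4  66.   86.2] 276 [588.6  61.2  85.3] 284 [589.1  64.6  96.8] 292 [588.9  63.8 101.2] 300 [588.3  60.3 101.7] 308 [587.8  57.  102.6] 316 [587.   52.4 101.8] 324 [ 5.723e+02 -3.930e+01  3.000e-01] 332 [570.9 -47.3   0.6] 340 [569.3 -57.   -0.6]
```

View pics/w6.png

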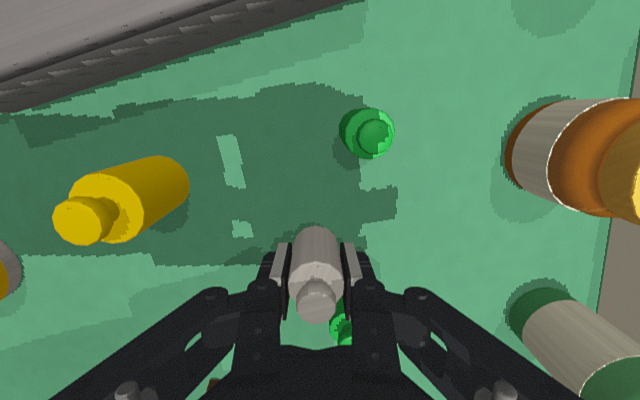

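The medium weight is held upright (317,275), and nothing around it was disturbed. The greens are at (368,132) and (345,325), and the yellow is at (120,200). I'll carry it to the right-hand pocket.

play_rows(
  deltas=[
    [0,0,0.4,0,0,0,-1],
    [0,0,0.7,0,0,0,-1],
    [0,0,0.7,0,0,0,-1],
    [0,0,0.7,0,0,0,-1],
    [0,-0.4,0.5,0,0,0,-1],
    [0,-0.7,0,0,0,0,-1],
    [-0.2,-0.8,0,0,0,0,-1],
    [-0.2,-0.8,0,0,0,0,-1],
  ],
)

```text
time_s: 15.6
eef_pos: [569.0, -52.6, 177.3]
ee_rot: [-0.0, 0.764, 0.645, -0.0]
force: [0.8, 0.4, -2.7]
grip_width: 0.314
```

play_rows(
  deltas=[
    [-0.2,-0.8,0,0,0,0,-1],
    [-0.2,-0.8,0,0,0,0,-1],
    [-0.2,-0.8,0,0,0,0,-1],
    [-0.2,-0.8,0,0,0,0,-1],
    [-0.2,-0.8,0,0,0,0,-1],
    [-0.2,-0.8,0,0,0,0,-1],
    [-0.18,-0.8,0,0,0,0,-1],
    [0,-0.6,0,0,0,0,-1],
  ],
)

```text
time_s: 16.27
eef_pos: [512.8, -302.1, 177.1]
ee_rot: [-0.001, 0.765, 0.644, -0.0]
force: [-0.0, 0.4, -2.2]
grip_width: 0.314
```

play_rows(
  deltas=[
    [0,-0.4,0,0,0,0,-1],
    [0,-0.2,0,0,0,0,-1],
    [0,0,0,0,0,0,-1],
    [0,0,0,0,0,0,-1],
  ],
)

```text
time_s: 16.6
eef_pos: [514.3, -323.0, 177.4]
ee_rot: [-0.001, 0.764, 0.645, 0.0]
force: [-0.5, -0.1, -2.7]
grip_width: 0.31
```

Run:
```python
from h import *
s,c=wrist();print(s['eef_pos'],s['force'],s['grip_width'])
for v in range(228,300,8): print(v,world(c,317,v),end=' ')
print('units',(np.array([515.5,-330.5,30])-s['eef_pos'])/40)
```

```text
[ 514.34152148 -323.01837604  177.36939518] [-0.45914038 -0.11007747 -2.72067417] 0.31006216448324403
228 [ 517.8 -310.1  163.9] 236 [ 517.8 -310.   175.3] 244 [ 517.8 -310.1  185. ] 252 [ 517.7 -310.2  193.5] 260 [ 517.7 -310.1  201.5] 268 [ 517.1 -313.8  202.3] 276 [ 516.5 -317.4  203.4] 284 [ 516.8 -315.6  212.4] 292 [ 516.6 -316.3  217.1] units [ 0.02896196 -0.1870406  -3.68423488]
```

play_rows(
  deltas=[
    [0.03,-0.19,-0.2,0,0,0,-1],
    [0,0,-0.5,0,0,0,-1],
    [0,0,-0.6,0,0,0,-1],
    [0,0,-0.6,0,0,0,-1],
    [0,0,-0.4,0,0,0,-1],
    [0,0,-0.2,0,0,0,-1],
    [0,0,0,0,0,0,-1],
    [0,0,0,0,0,0,-1],
  ],
)

```text
time_s: 17.32
eef_pos: [516.0, -331.3, 78.5]
ee_rot: [0.0, 0.764, 0.645, 0.0]
force: [-0.8, 0.5, -2.5]
grip_width: 0.308
```

Run:
```python
from h import *
s,c=wrist();save('w7',c['pixels']);print(s['eef_pos'],s['force'])
for v in range(228,300,12): print(v,world(c,317,v),end=' ')
```

```text
[ 515.96665268 -331.34393301   78.47075033] [-0.79192833  0.45441434 -2.52340636]
228 [ 519.4 -318.5   65. ] 240 [ 519.4 -318.5   81.1] 252 [ 519.3 -318.7   94.3] 264 [ 519.1 -319.7  103.9] 276 [ 518.  -326.1  103.8] 288 [ 518.4 -323.6  116.9]
```

View pics/w7.png

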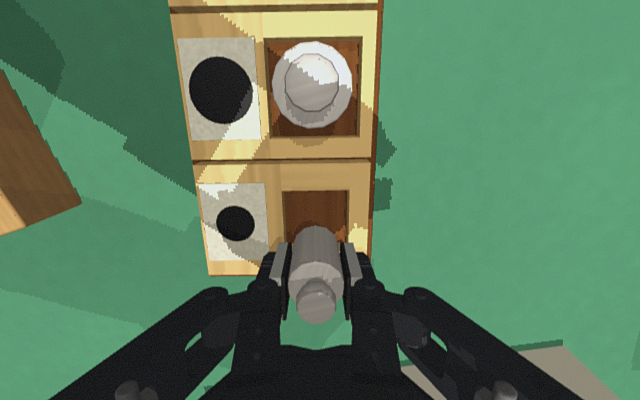

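The large weight stands upright in its pocket (312,84). The medium weight hangs over the medium-disc pocket (disc at (236,222), pocket edge at row 191). It is centred within 2 mm, so I'll lower it.

play_rows(
  deltas=[
    [0,0,-0.2,0,0,0,-1],
    [0,0,-0.3,0,0,0,-1],
    [0,0,-0.3,0,0,0,-1],
    [0,0,-0.2,0,0,0,-1],
    [0,0,-0.1,0,0,0,-1],
    [0,0,0,0,0,0,-1],
    [0,0,0,0,0,0,-1],
    [0,0,0,0,0,0,-1],
  ],
)

```text
time_s: 18.03
eef_pos: [515.9, -331.6, 34.5]
ee_rot: [0.0, 0.765, 0.645, 0.0]
force: [0.7, -0.2, -2.8]
grip_width: 0.31
```

play_rows(
  deltas=[
    [0,0,-0.03,0,0,0,-1],
    [0,0,0,0,0,0,-1],
    [0,0,0,0,0,0,-1],
  ],
)

```text
time_s: 18.28
eef_pos: [515.7, -331.4, 33.0]
ee_rot: [0.0, 0.765, 0.645, 0.0]
force: [-1.0, -0.4, -3.1]
grip_width: 0.308
```

play_rows(
  deltas=[
    [0,0,-0.03,0,0,0,-1],
    [0,0,0,0,0,0,-1],
    [0,0,0,0,0,0,-1],
  ],
)

```text
time_s: 18.53
eef_pos: [515.6, -331.4, 31.6]
ee_rot: [-0.0, 0.765, 0.645, -0.0]
force: [0.0, -0.1, -3.5]
grip_width: 0.308
```

play_rows(
  deltas=[
    [0,0,-0.02,0,0,0,-1],
    [0,0,0,0,0,0,-1],
    [0,0,0,0,0,0,-1],
  ],
)

```text
time_s: 18.78
eef_pos: [515.6, -331.4, 30.8]
ee_rot: [-0.0, 0.765, 0.645, -0.0]
force: [-1.2, -0.6, -2.6]
grip_width: 0.31
```

play_rows(
  deltas=[
    [0,0,-0.02,0,0,0,-1],
    [0,0,0,0,0,0,-1],
    [0,0,0,0,0,0,-1],
  ],
)

```text
time_s: 19.03
eef_pos: [515.7, -331.5, 30.5]
ee_rot: [0.0, 0.765, 0.645, -0.0]
force: [-1.8, 1.1, 2.6]
grip_width: 0.313
```

It has touched the floor, so I'll release it and retreat.

play_rows(
  deltas=[
    [0,0,0,0,0,0,-0.35],
    [0,0,0,0,0,0,-0.3],
    [0,0,0,0,0,0,-0.2],
    [0,0,0,0,0,0,0],
    [0,0,0,0,0,0,0.4],
    [0,0,0,0,0,0,1],
    [0,0,0,0,0,0,1],
    [0,0,0,0,0,0,1],
  ],
)

```text
time_s: 19.7
eef_pos: [515.6, -331.4, 30.0]
ee_rot: [0.0, 0.765, 0.645, 0.0]
force: [-0.2, 0.5, 0.9]
grip_width: 0.999
```

play_rows(
  deltas=[
    [0,0,0,0,0,0,1],
    [0,0,0,0,0,0,1],
    [0,0,0.2,0,0,0,1],
    [0,0,0.5,0,0,0,1],
    [0,0,0.8,0,0,0,1],
    [0,0,0.9,0,0,0,1],
    [0,0,0.9,0,0,0,1],
    [0,0,0.9,0,0,0,1],
  ],
)

```text
time_s: 20.37
eef_pos: [515.4, -331.1, 200.6]
ee_rot: [0.0, 0.765, 0.645, 0.0]
force: [0.5, -0.5, 0.5]
grip_width: 0.997
```

play_rows(
  deltas=[
    [-0.5,-0.7,0,0,0,0,1],
    [-0.5,-0.7,0,0,0,0,1],
    [-0.5,-0.7,0,0,0,0,1],
    [-0.5,-0.7,0,0,0,0,1],
    [-0.5,0,0,0,0,0,1],
    [-0.5,0,0,0,0,0,1],
    [0,0,0,0,0,0,1],
    [0,0,0,0,0,0,1],
  ],
)

```text
time_s: 21.03
eef_pos: [395.2, -443.6, 198.9]
ee_rot: [0.0, 0.765, 0.644, 0.0]
force: [-1.2, 0.6, 0.1]
grip_width: 0.996
```

Run:
```python
from h import *
s=sensors.sense();print(s['time_s'],s['eef_pos'],s['force'])
for nm in('top','scene'):
    c=capture(nm)
    Z=c['z_map'];v,u=np.nonzero(Z>0);z=Z[v,u]
    P=np.stack([(u-c['cx'])/c['fx']*z,(v-c['cy'])/c['fy']*z,z],1)@rot(c['rotation']).T+c['eye']
    for n,x,zz in(('L',(530,-242),(92,72)),('M',(516,-331),(72,56))):
        Q=P[np.hypot(*(P[:,:2]-x).T)<30]
        for h in zz:
            q=Q[abs(Q[:,2]-h)<4][:,:2]
            if len(q): print(nm,n,h,len(q),cv2.minEnclosingCircle(q.astype(np.float32)))
    if nm=='scene': save('fin',cv2.resize(c['pixels'][70:260,190:510],(800,475)))
```

```text
21.0333 [ 395.21079709 -443.60614623  198.86748795] [-1.21156012  0.61375327  0.08882064]
top L 92 89 ((527.5526733398438, -241.7130584716797), 11.716715812683105)
top L 72 143 ((527.2469482421875, -241.15966796875), 20.178884506225586)
top M 72 49 ((513.57470703125, -331.9330749511719), 8.396114349365234)
top M 56 67 ((514.0836181640625, -332.0555725097656), 14.019332885742188)
scene L 92 42 ((531.8397827148438, -240.43182373046875), 11.13023567199707)
scene L 72 89 ((531.1327514648438, -241.1891326904297), 20.146106719970703)
scene M 72 23 ((517.8200073242188, -330.37457275390625), 7.648073196411133)
scene M 56 39 ((519.1768188476562, -330.7723388671875), 13.863139152526855)
```

View pics/fin.png

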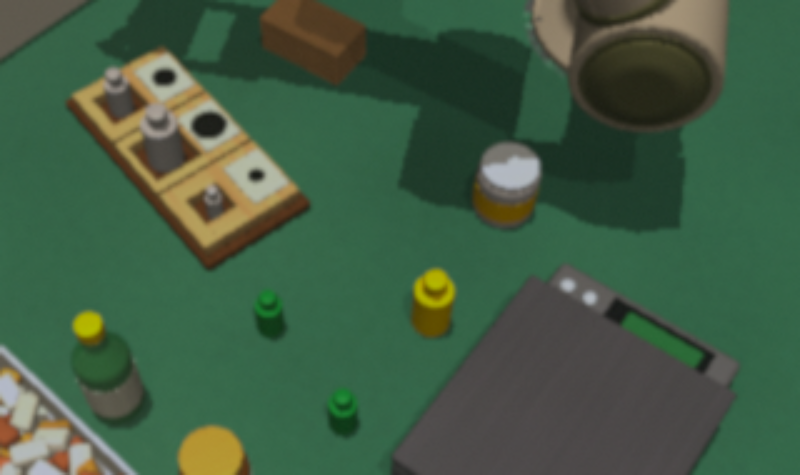

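All three weights stand upright in the pockets that match their discs: medium (118,95), large (160,140) and small (212,200). The look-alikes haven't moved and the robot is clear.

```bash
python3 -c "
from h import *
print(order.finish_job())"
```

```text
the job is handed in; nothing more can be done
None
```

Both check weights are back in the rack, and I handed the job in after about 21 s of robot time. The large weight stands in the middle pocket (40 mm disc) and the medium one in the right-hand pocket (28 mm disc). I lowered each in small steps until the force showed it had touched the floor. The large weight peaked at about 14 N vertical and the medium one at about 3 N. Then I opened the gripper gradually.

In the last checks, both camera views showed each weight upright on its pocket floor, about centred. The top and scene cameras differ by about 4–5 mm in x on where the weights stand, but either reading is well inside the roughly 10 mm of clearance. The final scene crop shows the yellow and both green look-alikes where they were. The red look-alike is outside that crop, but the arm did not go near it. The robot was touching nothing.

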